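# Slide the specimen carrier under the microscope bridge

### The job

Push the aluminium specimen carrier along the black microscope stage, nose first, through the gap under the low white bridge until its upright blue lip is flush against the front of the bridge. It may lie askew and to one side, so nudge it straight and into line with the gap first. Only push it with the fingers, never lift or tip it, and leave the bottles, boxes and other things around it where they stand; finish with the hand clear.

Things in the scene. Friction and masses are not known exactly. Their poses are not given: they have to be found in the camera images.
- scope: white microscope, fixed for the run. Origin on the bench top, directly below the middle of the front face of its low white bridge; +x points into the gap under the bridge (the pushing direction), +y to the left looking into it, z up. Above and behind the bridge stand objective, head, tube, camera and a side pillar (at -y), all more than 60 mm beyond the bridge's front face, up to 310 mm high
- stage (a point): middle of the near edge of the stage's top face; axes as the microscope's. The flat black stage plate on which the carrier slides is 20 mm thick, its top 20 mm above the bench; it is 340 mm wide and reaches from 200 mm before the bridge's front face to 170 mm beyond it
- gap (a point): centre of the gap's mouth in the bridge's front face, 7.5 mm above the stage; axes as the microscope's. The gap is 116 mm wide and 15 mm high; the bridge is 110 mm deep and 176 mm wide over its legs, its top 43 mm above the stage
- carrier: loose flat aluminium specimen carrier with three glass slides, about 0.25 kg: plate 120 mm long (x), 90 wide (y), 10 thick. Origin on its underside, midway across, below the front face of the blue lip (the face towards the bridge); +x points to the nose, z up. The plate spans x 0 to 120 mm, y -45 to 45. It starts in front of the bridge, up to 35 mm to one side, up to 0.25 rad askew
- lip (a point): middle of the top edge of the front face of the carrier's upright blue lip, 24 mm above the carrier's underside; axes as the carrier's. The lip runs across the carrier's near end: 90 mm wide, 6 mm thick (behind this point), 24 mm tall, too tall for the gap. Home, its front face meets the bridge's front face
- oil: amber glass dropper bottle with black cap, 26 mm across and 55 mm tall, standing on a near corner of the stage plate; leave alone. Origin at the centre of its underside, z up
- cap: yellow lens cap, 30 mm across and 22 mm tall, standing on the other near corner of the stage plate; leave alone. Origin at the centre of its underside, z up
- jar: clear glass jar with white lid, 48 mm across and 70 mm tall, on the bench beside the microscope; leave alone. Origin at the centre of its underside, z up
- slidebox: green slide box 60 x 50 x 30 mm, on the bench beside the microscope; leave alone. Origin at the centre of its underside, z up
- objective: spare steel objective, 36 mm across and 50 mm tall, on the bench beside the microscope; leave alone. Origin at the centre of its underside, z up
- tipbox: orange box with a clear cover, 50 x 50 x 40 mm, on the bench beside the microscope; leave alone. Origin at the centre of its underside, z up
There are look-alikes about, which are no part of the job. Of the things shaped like the carrier, the aluminium one is meant.

How it is judged:
By the outcome, as a careful person would: the job done as asked, in the order asked, and still so for the second after the job is handed in, with the robot touching nothing.
It also fails if it takes over 70 s, if anything falls off the work surface, if the arm or the gripper's body presses on something with over 40 N, if the wrist force passes 120 N, or if a joint passes its speed limit or range.

### The arm

A 7-joint arm with a two-finger parallel gripper is mounted at the origin on the work surface. World frame = base frame: x ahead of the robot, y to its left, z up, the work surface at z = 0. Lengths are in mm, angles in degrees, forces in N, time in s.
With the tool pointing down it reaches from about 425 to 975 mm from the base axis. Payload 16.7 kg.
Tool frame: the origin (TCP) lies at the very end of the fingers, on their centre line; the grasp point (between the pads) lies 19 mm behind it; z points along the fingers, y is the line along which they close (so a half turn about z gives the same grasp; the last joint's range is limited). The gripper opens to 85 mm and grips with 20 to 120 N. Pads are 22 mm wide; open, the fingers measure 114 mm over their backs; the gripper's body (76 mm by 85 mm) begins 54 mm behind the grasp point. The pads swing forward as they close: fully open they stand 13 mm farther back than shut.
Start: joints at [60.59, 24.414, 4.234, 92.017, -1.954, 63.644, -3.845], TCP at [240.151, -630.796, 231.302] pointing down, gripper open.
Joint ranges: [-163.25, 163.25], [-28.42, 122.38], [-70.27, 78.77], [12.13, 141.07], [-58.53, 238.53], [9.26, 117.41], [-156.51, 156.51]. Speed limits (degrees/s): [108.29, 108.29, 136.94, 136.94, 172.46, 172.46, 172.46].

### API

Orientations are given as [roll, pitch, yaw] about the fixed x, y, z axes, in that order (R = Rz(yaw) Ry(pitch) Rx(roll)).
In Python, from bench import status, camera, order gives the robot as it stands. The module is installed in compiled form; this text tells all that it offers.
- The arm moves only by the tool apply_moves, never from a script. Its argument "commands" is a list that holds one entry, the list of rows, each a list of 7 numbers: the shift along the tool's x, y, z in cm, then the turn, a rotation vector about the tool's x, y, z in degrees, then the finger opening in cm, from 0 to 8.54. In form: [[[tx, ty, tz, ax, ay, az, jaw], ...]]. A call has 1 to 8 rows; each row is the pose to reach, as a shift and turn from the pose commanded when the call began, along the tool's axes at that moment; what a row does not reach only later rows make up. A row lasts 1/12 s, in which the tool goes at most 41.7 mm and 7.16 degrees, less where a joint would pass 70% of its speed; a pose out of reach is approached as far as the arm can. A call with a gripper value outside its range is refused whole. The fingers move at their own pace and stop on an object; "force" is the grip in N (left out, the last holds). Time passes only in rows, so rows that repeat a pose let the fingers close. It gives the time, the measured TCP pose, the force, the opening and the grip force at its end, in the units of the state.
- status.read_state(): the state, without advancing time (a new reading comes with each control period).
- camera(name): name is "side" or "top"; returns a dict with "pixels" (420x560x3 uint8, red, green, blue), "fx", "fy", "cx", "cy" (pixels), "extrinsics" (4x4, takes a point from camera to world coordinates). Camera axes: x right, y up, looking along -z (the intrinsics and any distortion apply to the point x, -y, -z); pixel columns grow to the right and rows downward; lengths in mm; the calibration is good to about 2 mm. A picture is of the moment at which its call begins. There is no depth.
- order.finish_job(): hands the job in; it is judged then, once.
The state is a dict: "t": time; "joint_pos": joint angles; "qvel": joint speeds; "tau": joint torques, N m; "ee_pos": TCP position; "orientation": TCP orientation; "ft_force": force on the tool from outside, world axes, zero at the start; "torque": the same for the moment, N m; "opening": opening from 0.0 (shut) to 1.0 (fully open); "gripper_force": force on a finger pad.
Only numpy, scipy, OpenCV 4.12 (cv2) and the standard library are available. Lean on these libraries where they do the work, as an engineer would, in place of code of your own. Each camera call takes 0.05 s, during which the arm holds its last target. There are 200 camera calls.

## Working session

There is one attempt and no reset: what is moved stays moved. The work goes in short steps, Python scripts to look and compute and a tool call to move; the robot and the scene stay as the last step left them, time stands still between calls to the robot, and variables do not carry over. Pictures are saved under pics/ and viewed, at most 10 in all, crops included, and the job is handed in when it is done.

Besides the shell and the picture viewer there is one more tool, called after ">>>" in YAML: its name, and indented under it one key for each argument. apply_moves: Moves the arm, as the interface text tells. Its arguments: {"type":"object","properties":{"commands":{"type":"array"},"force":{"type":"number"}},"required":["commands"]}

```bash
mkdir -p pics; python3 - <<'E'
from bench import status,camera
import cv2,numpy as np
for n in("top","side"):
    c=camera(n); cv2.imwrite(f"pics/{n}0.png",c["pixels"][...,::-1]); print(n,c["fx"],c["fy"],c["cx"],c["cy"],[k for k in c]); print(np.round(c["extrinsics"],3))
s=status.read_state();print(s)
E
```

```text
top 391.8756931117296 391.8756931117296 280.9168535599572 210.7726293370536 ['pixels', 'fx', 'fy', 'cx', 'cy', 'extrinsics']
[[ 1.00000e-02  9.81000e-01 -1.93000e-01  4.16050e+02]
 [-9.99000e-01  4.00000e-03 -3.50000e-02  3.04330e+01]
 [-3.40000e-02  1.93000e-01  9.81000e-01  7.88112e+02]
 [ 0.00000e+00  0.00000e+00  0.00000e+00  1.00000e+00]]
side 380.98699845527017 380.98699845527017 275.8633870933026 211.20514822102783 ['pixels', 'fx', 'fy', 'cx', 'cy', 'extrinsics']
[[-9.20000e-01  2.51000e-01 -3.02000e-01  3.24887e+02]
 [-3.92000e-01 -6.03000e-01  6.95000e-01  5.32744e+02]
 [-8.00000e-03  7.57000e-01  6.53000e-01  5.19750e+02]
 [ 0.00000e+00  0.00000e+00  0.00000e+00  1.00000e+00]]
{'t': 0.1, 'joint_pos': array([60.58855027, 24.44527888,  4.23222221, 92.04776812, -1.95344386,
       63.6444108 , -3.84423362]), 'qvel': array([-0.07644569, -0.03057086,  0.02172511, -0.00071226, -0.00758094,
        0.02112137, -0.03076709]), 'tau': array([ 7.04692706e-03, -9.51543403e+01,  3.77045587e+00, -4.64411080e+01,
        1.94972043e-02,  6.49449939e-03,  2.83048900e-05]), 'ee_pos': array([ 240.03719501, -630.48703431,  230.69641708]), 'orientation': array([-1.79934911e+02,  5.11142116e-03,  2.08437087e+01]), 'ft_force': array([ 0.4612916 ,  0.01032792, -0.06706113]), 'torque': array([-0.02274958,  0.00496182, -0.02217958]), 'gripper_force': 0.0, 'opening': 1.000892172900143}
```

View pics/top0.png

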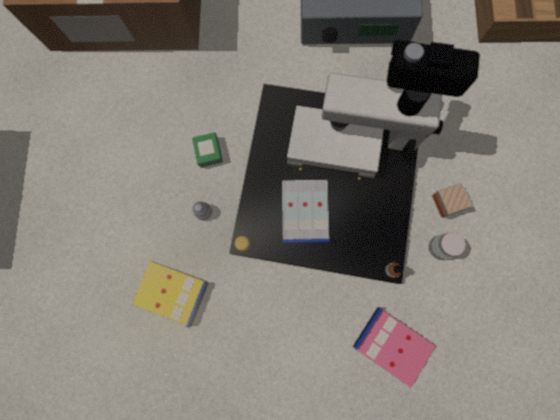

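View pics/side0.png

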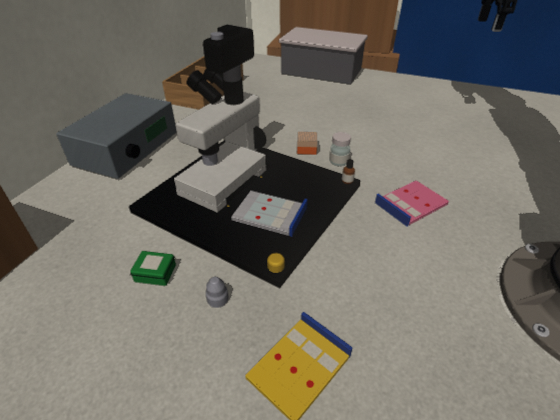

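Top view: the bare aluminium carrier lies at (305,211) on the black stage, with its lip at about row 240. Look-alikes are the yellow one at (171,293) and the pink one at (395,347), both on the bench. Only the one at (305,211) is aluminium and on the stage. I'll confirm it in a crop and measure.

```bash
cat > h.py <<'E'
from bench import status,camera
import cv2,numpy as np
def ray(c,px,z):
    px=np.atleast_2d(np.asarray(px,float)); E=c["extrinsics"]
    d=np.c_[(px[:,0]-c["cx"])/c["fx"],-(px[:,1]-c["cy"])/c["fy"],-np.ones(len(px))]@E[:3,:3].T
    return E[:3,3]+d*((z-E[2,3])/d[:,2])[:,None]
def proj(c,P):
    P=np.atleast_2d(P); E=c["extrinsics"]; q=(P-E[:3,3])@E[:3,:3]
    return np.c_[c["cx"]+c["fx"]*q[:,0]/-q[:,2], c["cy"]-c["fy"]*q[:,1]/-q[:,2]]
def big(m):
    n,l,s,_=cv2.connectedComponentsWithStats(m.astype(np.uint8)); return l==1+np.argmax(s[1:,4])
def rect(m):
    k=max(cv2.findContours(m.astype(np.uint8),cv2.RETR_EXTERNAL,cv2.CHAIN_APPROX_NONE)[0],key=cv2.contourArea)
    return cv2.minAreaRect(k),k[:,0]
E
python3 - <<'E'
from h import *
c=camera("top");im=c["pixels"];hsv=cv2.cvtColor(im,cv2.COLOR_RGB2HSV)
x0,y0,x1,y1=225,75,425,290
crop=cv2.resize(im[y0:y1,x0:x1],None,fx=2.75,fy=2.75,interpolation=cv2.INTER_CUBIC);cv2.imwrite("pics/crop1.png",crop[...,::-1])
H,S,V=[hsv[...,i].astype(int) for i in range(3)]
roi=np.zeros(V.shape,bool);roi[165:250,265:345]=1
blue=big(roi&(H>105)&(H<130)&(S>120)&(V>50)); r,k=rect(blue);print("lip",r)
b=cv2.boxPoints(r);print(np.round(ray(c,b,44),1))
car=big(cv2.morphologyEx((roi&(V>80)&(cv2.GaussianBlur(im,(1,1),0).max(2)>80)).astype(np.uint8),cv2.MORPH_OPEN,np.ones((3,3)))>0);r,k=rect(car);print("car",r);print(np.round(ray(c,cv2.boxPoints(r),30),1))
# stage: dark mask
d=big(V<60);kk=rect(d)[1]
# near edge, left edge lines on stage
for nm,sel in(("near",[p for p in kk if 250<p[0]<380 and 250<p[1]<285]),("left",[p for p in kk if 110<p[1]<230 and p[0]<270]),("right",[p for p in kk if 190<p[1]<255 and p[0]>395])):
    P=ray(c,np.array(sel)+0.0,20)[:,:2];vx,vy,px,py=cv2.fitLine(P.astype(np.float32),cv2.DIST_HUBER,0,.01,.01).ravel();print(nm,len(sel),np.degrees(np.arctan2(vy,vx)),px,py,abs((P-[px,py])@[-vy,vx]).max())
E
```

```text
lip ((306.5, 241.0), (2.0, 45.0), 90.0)
[[505.4  50.5  44. ]
 [506.  -35.   44. ]
 [502.2 -35.   44. ]
 [501.6  50.5  44. ]]
car ((305.0, 211.0), (62.0, 46.0), 90.0)
[[627.8  56.   30. ]
 [627.9 -35.9  30. ]
 [503.8 -34.3  30. ]
 [503.2  54.7  30. ]]
near 145 80.04821 455.58713 -8.041722 12.654494692969497
left 171 -3.2383523 664.94 120.09669 44.80476700706838
right 64 -9.587324 544.15656 -192.47182 1.254606871797437
```

View pics/crop1.png

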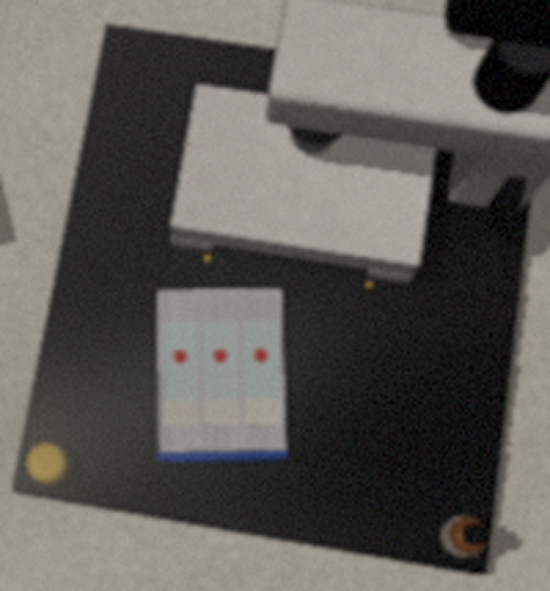

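The crop confirms it: bare aluminium plate with three slides and a blue lip on the near side (crop 160–287, 457). The bridge front's top edge runs from (171,232) to (415,268) in the crop, with gold marks at (207,258) and (369,284). Next, the line fits.

```bash
cat >> h.py <<'E'
def scope():
    return np.load("scope.npy")  # x,y,yaw(deg)
def T(p,s):  # world->scope frame xy
    a=np.radians(s[2]);R=np.array([[np.cos(a),np.sin(a)],[-np.sin(a),np.cos(a)]]);return (np.atleast_2d(p)[:,:2]-s[:2])@R.T
def line(P):
    vx,vy,x,y=cv2.fitLine(np.float32(P),cv2.DIST_HUBER,0,.01,.01).ravel();return np.array([vx,vy]),np.array([x,y])
def X(a,b):
    t=np.linalg.solve(np.c_[a[0],-b[0]],b[1]-a[1]);return a[1]+t[0]*a[0]
E
python3 - <<'E'
from h import *
c=camera("top");g=cv2.cvtColor(c["pixels"],cv2.COLOR_RGB2GRAY).astype(float);g=cv2.GaussianBlur(g,(3,3),0)
def edge(p,q,w=6,n=60,z=20,rad=0):
    # subpixel max gradient along normal of the p-q line
    p,q=np.array(p,float),np.array(q,float);t=(q-p)/np.linalg.norm(q-p);nn=np.array([-t[1],t[0]]);o=np.arange(-w,w+.01,.25);out=[]
    for f in np.linspace(.06,.94,n):
        m=p+f*(q-p);S=(m+o[:,None]*nn).astype(np.float32);v=cv2.remap(g.astype(np.float32),S[:,0].reshape(-1,1),S[:,1].reshape(-1,1),cv2.INTER_LINEAR).ravel();d=abs(np.gradient(v));i=np.argmax(d);out.append(S[i])
    P=ray(c,out,z)[:,:2];l=line(P);r=abs((P-l[1])@[-l[0][1],l[0][0]]);l=line(P[r<2]);print(z,"ang",np.degrees(np.arctan2(l[0][1],l[0][0])).round(2),"in",(r<2).sum(),l[1].round(1));return l
o=np.array([225,75]);C=lambda x,y:o+np.array([x,y])/2.75
left=edge(C(107,28),C(18,480));near=edge(C(70,500),C(430,563));right=edge(C(519,280),C(490,560))
bf=edge(C(180,234),C(405,266),w=3,z=63);bl=edge(C(195,90),C(173,225),w=4,z=63);br=edge(C(433,170),C(417,262),w=4,z=63)
nl,nr=X(near,left),X(near,right);print("near corners",nl,nr,np.linalg.norm(nl-nr))
b1,b2=X(bf,bl),X(bf,br);print("bridge",b1,b2,np.linalg.norm(b1-b2))
mid=(nl+nr)/2;yaw=np.degrees(np.arctan2(*(nl-nr)[::-1]))-90;print("yaw",yaw,"scope from stage",mid+200*np.array([np.cos(np.radians(yaw)),np.sin(np.radians(yaw))]),"from bridge",(b1+b2)/2,np.degrees(np.arctan2(*(b1-b2)[::-1]))-90)
s=np.r_[(mid+200*np.array([np.cos(np.radians(yaw)),np.sin(np.radians(yaw))])+(b1+b2)/2)/2,yaw];np.save("scope.npy",s)
cl=edge(C(157,295),C(160,440),w=4,z=30);cr=edge(C(282,295),C(286,440),w=4,z=30);cn=edge(C(162,290),C(278,290),w=4,z=30);lf=edge(C(165,454),C(282,452),w=2,z=44);lb=edge(C(165,461),C(282,458),w=3,z=44)
for nm,p in(("noseL",X(cn,cl)),("noseR",X(cn,cr)),("lipback mid",lb[1]),("lipfront mid",lf[1])):print(nm,p,T(p,s))
print(s)
hsv=cv2.cvtColor(c["pixels"],cv2.COLOR_RGB2HSV)
for nm,p,z in(("cap",C(46,463),42),("oil",C(463,537),75)):print(nm,T(ray(c,p,z),s))
E
```

```text
20 ang -9.65 in 60 [658.3 129.9]
20 ang 80.54 in 60 [452.5 -10.5]
20 ang -9.66 in 57 [ 547.1 -193.9]
63 ang 80.5 in 60 [650.3 -42.5]
63 ang -9.71 in 60 [711.   39.3]
63 ang -9.84 in 60 [ 668.  -132.4]
near corners [480.8832  160.09895] [ 425.3333  -173.21645] 337.91263
bridge [665.2769   47.12879] [ 636.1492  -126.91199] 176.46136
yaw -9.461876 scope from stage [650.3873   -39.437004] from bridge [650.713    -39.891598] -9.5010605
30 ang 2.21 in 60 [566.4  55.3]
30 ang 0.85 in 60 [570.9 -35.2]
30 ang -89.95 in 60 [629.  11.]
44 ang -89.66 in 60 [508.7  11.3]
44 ang -88.17 in 60 [507.4   9.7]
noseL [628.95935   57.737473] [[-37.309082  92.5273  ]]
noseR [629.0426  -34.29783] [[-22.097162    1.7578034]]
lipback mid [507.39218    9.689152] [[-149.32364    25.148079]]
lipfront mid [508.73447   11.281135] [[-148.2613     26.939064]]
[650.5502   -39.6643    -9.461876]
cap [[-177.94161877  143.91974361]]
oil [[-181.63831618 -138.13542272]]
```

```bash
cat > go.py <<'E'
import sys,numpy as np
from bench import status
from scipy.spatial.transform import Rotation as Ro
s=np.load("scope.npy");a=np.radians(s[2]);R2=np.array([[np.cos(a),-np.sin(a)],[np.sin(a),np.cos(a)]])
st=status.read_state();p=st["ee_pos"];R=Ro.from_euler("xyz",st["orientation"],degrees=True)
print("t",st["t"],"scope-frame TCP",((p[:2]-s[:2])@R2).round(1),p[2].round(1),"ori",st["orientation"].round(2),"F",st["ft_force"].round(1),"op",round(st["opening"],2),"q",st["joint_pos"].round(0))
if len(sys.argv)>4:
    x,y,z,yw=map(float,sys.argv[1:5]);t=np.r_[R2@[x,y]+s[:2],z]
    Rt=Ro.from_euler("xyz",[180,0,s[2]+yw],degrees=True)
    print("cm",(R.inv().apply(t-p)/10).round(2),"rot",(R.inv()*Rt).as_rotvec(degrees=True).round(1))
E
python3 go.py -88 120 200 90
```

```text
t 0.2 scope-frame TCP [-307.8 -650.4] 230.9 ori [-179.95    0.     20.84] F [-0.4  0.6 -0. ] op 1.0 q [61. 24.  4. 92. -2. 64. -4.]
cm [ 57.85 -55.42   3.13] rot [ -0.   -0.  -59.7]
```

>>> apply_moves:
  commands:
    - [[57.8,-55.4,2,0,0,-59.7,8.5],[57.8,-55.4,2,0,0,-59.7,8.5],[57.8,-55.4,2,0,0,-59.7,8.5],[57.8,-55.4,2,0,0,-59.7,8.5],[57.8,-55.4,2,0,0,-59.7,8.5],[57.8,-55.4,2,0,0,-59.7,8.5],[57.8,-55.4,2,0,0,-59.7,8.5],[57.8,-55.4,2,0,0,-59.7,8.5]]

```text
t: 0.87
ee_pos: [383.2, -327.8, 223.1]
orientation: [180.0, 0.0, 78.5]
ft_force: [1.9, -0.4, 0.4]
opening: 0.996
gripper_force: 0.0
```

```bash
python3 go.py -88 120 200 90
```

```text
t 0.8667 scope-frame TCP [-216.3 -328.2] 223.1 ori [1.7999e+02 2.0000e-02 7.8480e+01] F [ 1.9 -0.4  0.4] op 1.0 q [ 46.  10. -14. 113.   3.  57.  19.]
cm [45.25 11.21  2.29] rot [ 0.   0.  -2.1]
```

>>> apply_moves:
  commands:
    - [[45,11.2,2.3,0,0,-2,8.5],[45,11.2,2.3,0,0,-2,8.5],[45,11.2,2.3,0,0,-2,8.5],[45,11.2,2.3,0,0,-2,8.5],[45,11.2,2.3,0,0,-2,8.5],[45,11.2,2.3,0,0,-2,8.5],[45,11.2,2.3,0,0,-2,8.5],[45,11.2,2.3,0,0,-2,8.5]]

```text
t: 1.53
ee_pos: [528.5, -28.2, 206.6]
orientation: [180.0, 0.0, 80.1]
ft_force: [0.8, -1.1, 0.6]
opening: 0.993
gripper_force: 0.0
```

```bash
python3 go.py -88 122 100 90
```

```text
t 1.5333 scope-frame TCP [-122.3   -8.7] 206.6 ori [179.98   0.    80.11] F [ 0.8 -1.1  0.6] op 0.99 q [ 20.  14. -28. 111.   8.  57. -21.]
cm [13.1   3.32 10.66] rot [ 0.   0.  -0.4]
```

>>> apply_moves:
  commands:
    - [[13,3.3,0,0,0,-0.4,8.5],[13,3.3,0,0,0,-0.4,8.5],[13,3.3,0,0,0,-0.4,8.5],[13,3.3,0,0,0,-0.4,8.5],[13,3.3,4,0,0,-0.4,8.5],[13,3.3,8,0,0,-0.4,8.5],[13,3.3,11,0,0,-0.4,8.5],[13,3.3,13,0,0,-0.4,8.5]]

```text
t: 2.2
ee_pos: [581.3, 92.0, 73.2]
orientation: [-179.8, 0.1, 80.6]
ft_force: [0.2, 0.7, 0.0]
opening: 0.993
gripper_force: 0.0
```

```bash
python3 go.py -88 122 45 90; python3 - <<'E'
from h import *
c=camera("side");i=c["pixels"][130:330,110:380];cv2.imwrite("pics/s1.png",cv2.resize(i,None,fx=2.9,fy=2.9,interpolation=cv2.INTER_CUBIC)[...,::-1])
E
```

```text
t 2.2 scope-frame TCP [-90.  118.5] 73.2 ori [-1.7982e+02  6.0000e-02  8.0560e+01] F [0.2 0.7 0. ] op 0.99 q [  6.  30. -27. 109.  18.  46. -40.]
cm [0.35 0.21 2.82] rot [-0.2  0.1  0. ]
```

View pics/s1.png

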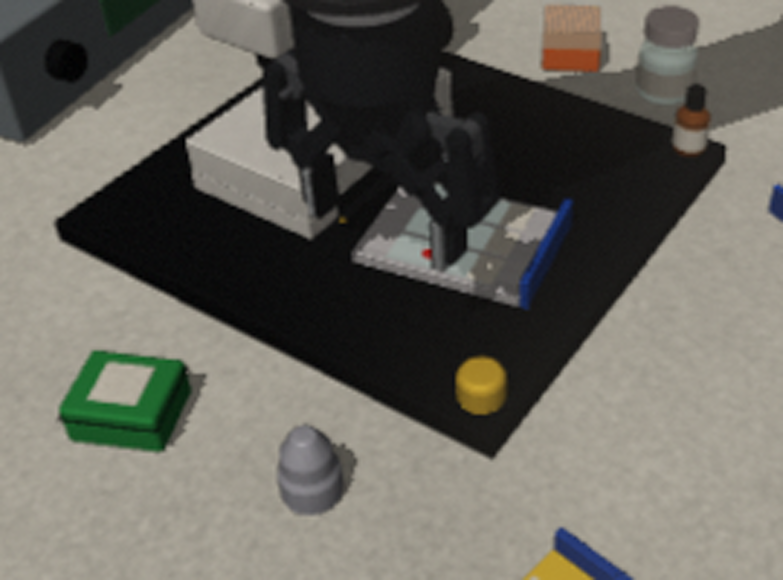

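The fingertips are at about crop (322,227) and (447,262), above the stage left of the carrier. I'll check the true tip height of the open fingers.

```bash
python3 - <<'E'
from h import *
c=camera("side");s=scope();a=np.radians(s[2]);ex=np.array([np.cos(a),np.sin(a)]);ey=np.array([-ex[1],ex[0]])
for z in(73,80,86):
  for x in(-90-50,-90+50):
    P=np.r_[s[:2]+x*ex+118.5*ey,z];print(z,x,((proj(c,P)[0]-[110,130])*2.9).round(0))
E
python3 go.py -88 122 45 90
```

```text
73 -140 [452. 279.]
73 -40 [320. 221.]
80 -140 [452. 270.]
80 -40 [319. 213.]
86 -140 [451. 263.]
86 -40 [318. 205.]
t 2.3 scope-frame TCP [-90.6 118.3] 73.2 ori [-1.7969e+02  9.0000e-02  8.0550e+01] F [-0.2  0.3  0.9] op 0.99 q [  6.  30. -27. 109.  18.  46. -40.]
cm [0.38 0.27 2.82] rot [-0.3  0.1  0. ]
```

>>> apply_moves:
  commands:
    - [[0.3,0.2,2,0.3,0,0,8.5],[0.4,0.2,3,0.3,0,0,8.5],[0.4,0.2,4,0.3,0,0,8.5],[0.4,0.2,4.6,0.3,0,0,8.5],[0.4,0.2,4.8,0.3,0,0,8.5],[0.4,0.2,4.8,0.3,0,0,8.5]]

```text
t: 2.8
ee_pos: [585.4, 95.9, 28.6]
orientation: [-179.7, 0.0, 80.5]
ft_force: [-0.3, -0.0, 0.7]
opening: 0.991
gripper_force: 0.0
```

>>> apply_moves:
  commands:
    - [[0,0,0.1,0,0,0,8.5],[0,0,0.2,0,0,0,8.5],[0,0,0.3,0,0,0,8.5],[0,0,0.3,0,0,0,8.5]]

```text
t: 3.13
ee_pos: [585.5, 95.9, 25.7]
orientation: [-179.7, -0.0, 80.5]
ft_force: [0.1, -0.4, -0.5]
opening: 0.995
gripper_force: 0.0
```

```bash
python3 go.py -88 122 22 90
```

```text
t 3.1333 scope-frame TCP [-86.4 123.1] 25.7 ori [-1.7972e+02 -1.0000e-02  8.0530e+01] F [ 0.1 -0.4 -0.5] op 0.99 q [  4.  34. -25. 110.  21.  41. -42.]
cm [-0.11 -0.16  0.37] rot [-0.3 -0.  -0. ]
```

>>> apply_moves:
  commands:
    - [[0,0,0.1,0,0,0,8.5],[0,0,0.2,0,0,0,8.5],[0,0,0.3,0,0,0,8.5],[0,0,0.4,0,0,0,8.5],[0,0,0.4,0,0,0,8.5]]

```text
t: 3.55
ee_pos: [585.3, 96.0, 21.3]
orientation: [-179.7, 0.0, 80.5]
ft_force: [0.6, 0.4, 1.0]
opening: 0.994
gripper_force: 0.0
```

>>> apply_moves:
  commands:
    - [[0,0,0.1,0,0,0,8.5],[0,0,0.2,0,0,0,8.5],[0,0,0.3,0,0,0,8.5],[0,0,0.3,0,0,0,8.5]]

```text
t: 3.88
ee_pos: [585.3, 96.0, 18.3]
orientation: [-179.7, 0.0, 80.5]
ft_force: [0.2, -0.9, 0.8]
opening: 0.996
gripper_force: 0.0
```

>>> apply_moves:
  commands:
    - [[0,0,0.1,0,0,0,8.5],[0,0,0.2,0,0,0,8.5],[0,0,0.3,0,0,0,8.5],[0,0,0.4,0,0,0,8.5],[0,0,0.5,0,0,0,8.5],[0,0,0.6,0,0,0,8.5],[0,0,0.6,0,0,0,8.5]]

```text
t: 4.47
ee_pos: [585.3, 96.0, 12.3]
orientation: [-179.7, 0.0, 80.5]
ft_force: [-0.5, 0.1, 1.4]
opening: 0.996
gripper_force: 0.0
```

>>> apply_moves:
  commands:
    - [[0,0,0.1,0,0,0,8.5],[0,0,0.2,0,0,0,8.5],[0,0,0.2,0,0,0,8.5]]

```text
t: 4.72
ee_pos: [585.3, 96.0, 10.3]
orientation: [-179.7, -0.0, 80.5]
ft_force: [-0.4, 0.5, 0.2]
opening: 0.996
gripper_force: 0.0
```

```bash
python3 go.py -88 90 11 90; python3 - <<'E'
from h import *
c=camera("side");i=c["pixels"][160:300,150:340];cv2.imwrite("pics/s2.png",cv2.resize(i,None,fx=4,fy=4,interpolation=cv2.INTER_CUBIC)[...,::-1])
E
```

```text
t 4.7167 scope-frame TCP [-86.7 123.1] 10.3 ori [-179.69   -0.     80.54] F [-0.4  0.5  0.2] op 1.0 q [  3.  35. -24. 110.  21.  40. -43.]
cm [-3.31 -0.13 -0.07] rot [-0.3 -0.   0. ]
```

View pics/s2.png

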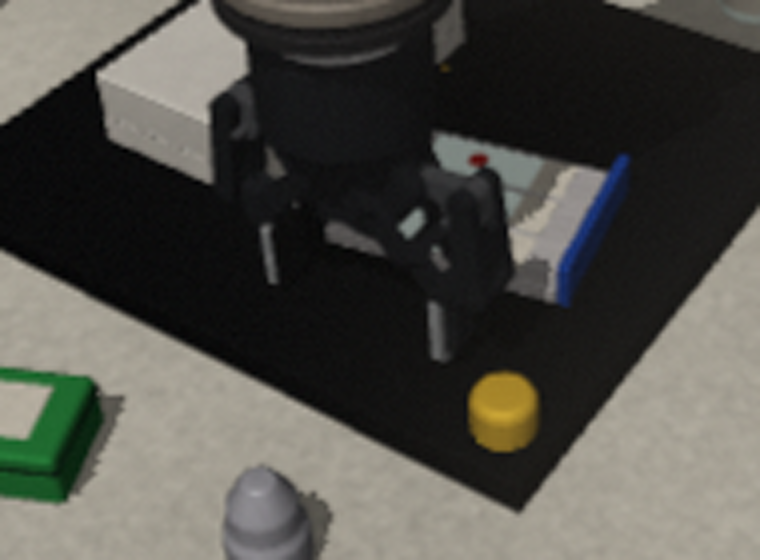

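>>> apply_moves:
  commands:
    - [[-0.4,-0.1,0,0,0,0,8.5],[-0.8,-0.1,0,0,0,0,8.5],[-1.2,-0.1,0,0,0,0,8.5],[-1.6,-0.1,0,0,0,0,8.5],[-1.9,-0.1,0,0,0,0,8.5],[-2.2,-0.1,0,0,0,0,8.5],[-2.5,-0.1,0,0,0,0,8.5],[-2.8,-0.1,0,0,0,0,8.5]]

```text
t: 5.43
ee_pos: [579.9, 68.3, 10.6]
orientation: [-179.7, -0.0, 80.5]
ft_force: [0.5, 0.1, -0.9]
opening: 0.996
gripper_force: 0.4
```

>>> apply_moves:
  commands:
    - [[-0.2,0,0,0,0,0,8.5],[-0.4,0,0,0,0,0,8.5],[-0.6,0,0,0,0,0,8.5],[-0.8,0,0,0,0,0,8.5],[-1.0,0,0,0,0,0,8.5],[-1.2,0,0,0,0,0,8.5],[-1.4,0,0,0,0,0,8.5],[-1.4,0,0,0,0,0,8.5]]

```text
t: 6.1
ee_pos: [577.4, 54.2, 10.5]
orientation: [-179.7, 0.0, 80.5]
ft_force: [-0.4, 0.0, 0.3]
opening: 0.995
gripper_force: 0.0
```

```bash
python3 go.py -88 56 11 90; python3 - <<'E'
from h import *
c=camera("top");i=c["pixels"][110:270,225:425];cv2.imwrite("pics/t2.png",cv2.resize(i,None,fx=3,fy=3,interpolation=cv2.INTER_CUBIC)[...,::-1])
E
```

```text
t 6.1 scope-frame TCP [-87.6  80.6] 10.5 ori [-1.797e+02  1.000e-02  8.052e+01] F [-0.4  0.   0.3] op 1.0 q [  7.  34. -24. 112.  21.  39. -40.]
cm [-2.46 -0.04 -0.05] rot [-0.3  0.  -0. ]
```

View pics/t2.png

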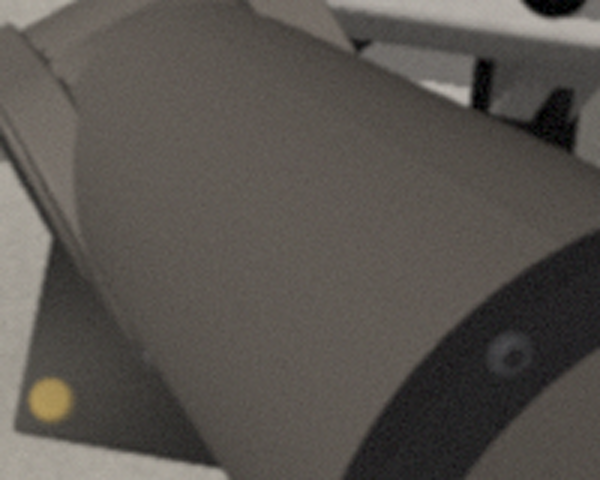

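The top view is blocked by the arm, so I'll use the side camera numerically on the lip.

```bash
cat > lip.py <<'E'
from h import *
c=camera("side");s=scope();im=c["pixels"];hsv=cv2.cvtColor(im,cv2.COLOR_RGB2HSV);H,S,V=[hsv[...,i].astype(int) for i in range(3)]
roi=np.zeros(V.shape,bool);roi[150:260,200:340]=1
m=big(roi&(H>105)&(H<130)&(S>140)&(V>40));ys,xs=np.nonzero(m);print("blue px",m.sum(),xs.min(),xs.max(),ys.min(),ys.max())
k=rect(m)[1];hull=cv2.convexHull(k).astype(np.float32)
q=cv2.approxPolyN(hull,4,ensure_convex=True)[0] if hasattr(cv2,"approxPolyN") else cv2.boxPoints(cv2.minAreaRect(k))
print("quad px",q.tolist())
# rows' top boundary: left edge of the mask (nose-side top edge) per row -> lip front top edge z=44 ; right edge -> back side
L=[];Rr=[]
for y in range(ys.min()+3,ys.max()-8):
    x=xs[ys==y]
    if len(x): L.append((x.min()-.5,y));Rr.append((x.max()+.5,y))
for nm,E,z in(("left@44",L,44),("left@30",L,30),("right@44",Rr,44),("right@20",Rr,20)):
    P=T(ray(c,E,z),s);l=line(P);print(nm,"dir deg from y",(np.degrees(np.arctan2(l[0][1],l[0][0]))%180-90).round(1),"ends",P[0].round(1),P[-1].round(1))
cv2.imwrite("pics/lipcrop.png",cv2.resize(im[160:290,160:340],None,fx=4,fy=4,interpolation=cv2.INTER_CUBIC)[...,::-1])
E
python3 lip.py
```

```text
blue px 264 291 315 200 235
quad px [[313.7407531738281, 209.81480407714844], [291.0, 237.42857360839844], [291.0, 226.0], [315.9266052246094, 194.5137939453125]]
left@44 dir deg from y 1.2 ends [-157.8   -7.7] [-160.2   68.8]
left@30 dir deg from y 1.2 ends [-150.2  -22.9] [-152.7   55.7]
right@44 dir deg from y 3.7 ends [-166.1  -12.9] [-175.7   59.1]
right@20 dir deg from y 3.6 ends [-153.5  -39.3] [-163.6   36.3]
```

View pics/lipcrop.png

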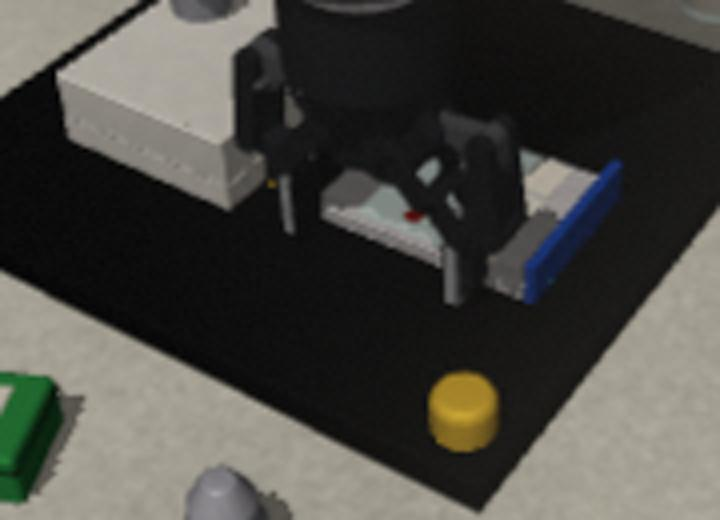

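```bash
python3 - <<'E'
from h import *
c=camera("side");s=scope()
f=lambda x,y,z:T(ray(c,[160+x/4,160+y/4],z),s)[0].round(1)
print("nose-left top",f(325,205,30),"bottom",f(325,216,20),"lip left bottom",f(527,298,20),"lip left top front",f(530,262,44),"lip right top",f(617,162,44),"left side pt bottom",f(440,266,20))
print("tips",f(290,232,23),f(455,303,23))
E
```

```text
nose-left top [-48.6  70.7] bottom [-46.1  68.5] lip left bottom [-161.3   65.3] lip left top front [-162.6   65.7] lip right top [-162.   -19.4] left side pt bottom [-114.7   68.5]
tips [-40.9  89.8] [-136.2   88.5]
```

The carrier is nearly straight (about 1.5°), but the front finger is at the nose's edge. I'll back off, shift 15 mm toward the lip, and push on in -y.

>>> apply_moves:
  commands:
    - [[0.5,0,0,0,0,0,8.5],[0.8,-0.3,0,0,0,0,8.5],[0.8,-1.0,0,0,0,0,8.5],[0.8,-1.5,0,0,0,0,8.5],[0.5,-1.5,0,0,0,0,8.5],[0.2,-1.5,0,0,0,0,8.5],[0,-1.5,0,0,0,0,8.5],[-0.2,-1.5,0,0,0,0,8.5]]

```text
t: 6.92
ee_pos: [562.6, 54.6, 10.7]
orientation: [-179.7, -0.0, 80.5]
ft_force: [-0.0, 0.2, -0.2]
opening: 0.995
gripper_force: 0.4
```

>>> apply_moves:
  commands:
    - [[-0.2,0,0,0,0,0,8.5],[-0.4,0,0,0,0,0,8.5],[-0.6,0,0,0,0,0,8.5],[-0.8,0,0,0,0,0,8.5],[-1.0,0,0,0,0,0,8.5],[-1.2,0,0,0,0,0,8.5],[-1.4,0,0,0,0,0,8.5],[-1.6,0,0,0,0,0,8.5]]

```text
t: 7.58
ee_pos: [559.7, 39.3, 10.6]
orientation: [-179.7, -0.0, 80.5]
ft_force: [0.4, 2.6, 0.8]
opening: 0.993
gripper_force: 1.1
```

>>> apply_moves:
  commands:
    - [[-0.2,0,0,0,0,0,8.5],[-0.4,0,0,0,0,0,8.5],[-0.6,0,0,0,0,0,8.5],[-0.6,0,0,0,0,0,8.5]]

```text
t: 7.92
ee_pos: [558.7, 33.0, 10.6]
orientation: [-179.7, 0.0, 80.5]
ft_force: [-0.3, -0.0, -0.4]
opening: 0.997
gripper_force: 0.0
```

```bash
python3 go.py -103 56 11 90; python3 lip.py
```

```text
t 7.9167 scope-frame TCP [-102.6   56.6] 10.6 ori [-1.797e+02  1.000e-02  8.051e+01] F [-0.3 -0.  -0.4] op 1.0 q [ 10.  33. -24. 114.  21.  38. -38.]
cm [-0.06 -0.04 -0.04] rot [-0.3  0.  -0. ]
blue px 247 297 321 195 229
quad px [[319.3823547363281, 204.0882110595703], [295.0294494628906, 233.85289001464844], [298.1052551269531, 218.47369384765625], [322.3158264160156, 189.42100524902344]]
left@44 dir deg from y 0.6 ends [-160.4  -27.7] [-162.8   47.8]
left@30 dir deg from y 0.6 ends [-152.9  -43.6] [-155.4   34.2]
right@44 dir deg from y 3.2 ends [-168.8  -33. ] [-177.    38.9]
right@20 dir deg from y 3.2 ends [-156.4  -60.4] [-165.    15.1]
```

View pics/lipcrop.png

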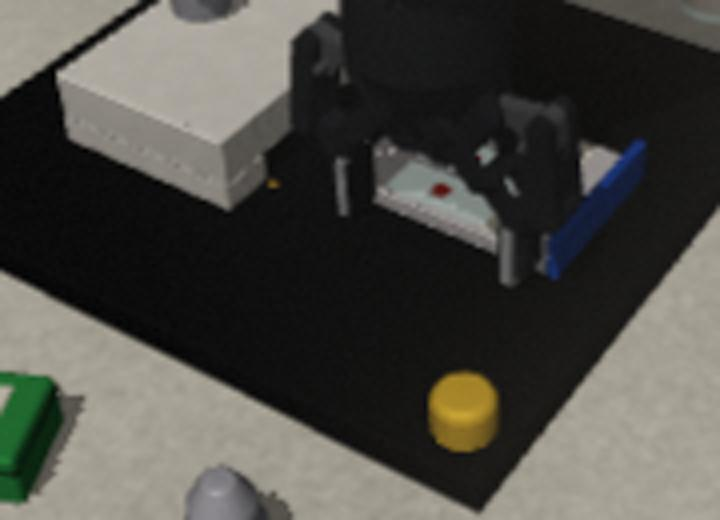

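Carrier now looks straight and centred: left side at y≈45, lip about 0.6°. I'll withdraw sideways, lift, and re-measure.

>>> apply_moves:
  commands:
    - [[0.6,0,0,0,0,0,8.5],[1.5,0,0,0,0,0,8.5],[2.5,0,0,0,0,0,8.5],[2.5,0,-3,0,0,0,8.5],[2.5,0,-7,0,0,0,8.5],[2.5,0,-11,0,0,0,6],[2.5,0,-13,0,0,0,5],[2.5,0,-13,0,0,0,5]]

```text
t: 8.63
ee_pos: [566.0, 59.9, 145.5]
orientation: [179.9, -0.1, 80.6]
ft_force: [1.9, 0.1, -0.2]
opening: 0.605
gripper_force: 0.0
```

```bash
python3 go.py -215 0 140 180; python3 lip.py
```

```text
t 8.6333 scope-frame TCP [-99.8  84.3] 145.5 ori [ 1.7992e+02 -1.1000e-01  8.0590e+01] F [ 1.9  0.1 -0.2] op 0.6 q [ 11.  23. -29. 109.  14.  52. -34.]
cm [ -8.42 -11.53   0.52] rot [  0.1  -0.  -89.9]
blue px 249 297 321 195 229
quad px [[319.453125, 203.73440551757812], [295.6419372558594, 233.14820861816406], [298.1298828125, 218.2207794189453], [322.29510498046875, 189.52455139160156]]
left@44 dir deg from y 0.5 ends [-160.4  -27.7] [-162.8   47.8]
left@30 dir deg from y 0.5 ends [-152.9  -43.6] [-155.4   34.2]
right@44 dir deg from y 2.2 ends [-168.8  -33. ] [-175.4   39.9]
right@20 dir deg from y 2.2 ends [-156.4  -60.4] [-163.3   16.1]
```

>>> apply_moves:
  commands:
    - [[-4,-6,0,0,0,-45,5],[-8.4,-10.3,0,0,0,-90,5],[-8.4,-10.3,0,0,0,-90,5],[-8.4,-10.3,0,0,0,-90,5],[-8.4,-10.3,0,0,0,-90,5],[-8.4,-10.3,0,0,0,-90,5],[-8.4,-10.3,0,0,0,-90,5],[-8.4,-10.3,0,0,0,-90,5]]

```text
t: 9.35
ee_pos: [447.7, -7.2, 140.5]
orientation: [-179.8, -0.3, 137.9]
ft_force: [-0.4, 0.2, 0.5]
opening: 0.588
gripper_force: 0.0
```

```bash
python3 go.py -203 0 100 180
```

```text
t 9.35 scope-frame TCP [-205.4   -1.3] 140.5 ori [-179.81   -0.31  137.92] F [-0.4  0.2  0.5] op 0.59 q [ 30.  14. -41. 123.  12.  47.  29.]
cm [-0.15  0.26  4.05] rot [ -0.1  -0.4 -32.6]
```

>>> apply_moves:
  commands:
    - [[-0.1,0.2,0,0,-0.4,-32.6,5],[-0.1,0.2,0,0,-0.4,-32.6,5],[-0.1,0.2,0,0,-0.4,-32.6,5],[-0.1,0.2,1,0,-0.4,-32.6,5],[-0.1,0.2,3,0,-0.4,-32.6,5],[-0.1,0.2,5,0,-0.4,-32.6,5],[-0.1,0.2,7,0,-0.4,-32.6,5],[-0.1,0.2,7,0,-0.4,-32.6,5]]

```text
t: 10.02
ee_pos: [447.5, -6.2, 67.8]
orientation: [-179.9, -0.2, 170.2]
ft_force: [-1.7, -0.7, -0.0]
opening: 0.59
gripper_force: 0.0
```

```bash
python3 go.py -203 0 21 180; python3 lip.py; python3 - <<'E'
from h import *
c=camera("top");cv2.imwrite("pics/t3.png",cv2.resize(c["pixels"][110:290,225:425],None,fx=3,fy=3,interpolation=cv2.INTER_CUBIC)[...,::-1])
E
```

```text
t 10.0167 scope-frame TCP [-205.7   -0.4] 67.8 ori [-179.91   -0.24  170.19] F [-1.7 -0.7 -0. ] op 0.59 q [ 29.  22. -43. 126.  24.  40.  50.]
cm [-0.29  0.05  4.68] rot [-0.1 -0.2 -0.3]
blue px 213 297 318 198 229
quad px [[317.0, 207.0], [295.65118408203125, 233.0929718017578], [298.1538391113281, 218.07691955566406], [318.723388671875, 194.93617248535156]]
left@44 dir deg from y 0.4 ends [-161.5  -17.3] [-162.8   47.8]
left@30 dir deg from y 0.4 ends [-154.   -32.8] [-155.4   34.2]
right@44 dir deg from y 3.2 ends [-168.2  -21.5] [-175.4   39.9]
right@20 dir deg from y 3.1 ends [-155.7  -48.3] [-163.3   16.1]
```

View pics/lipcrop.png

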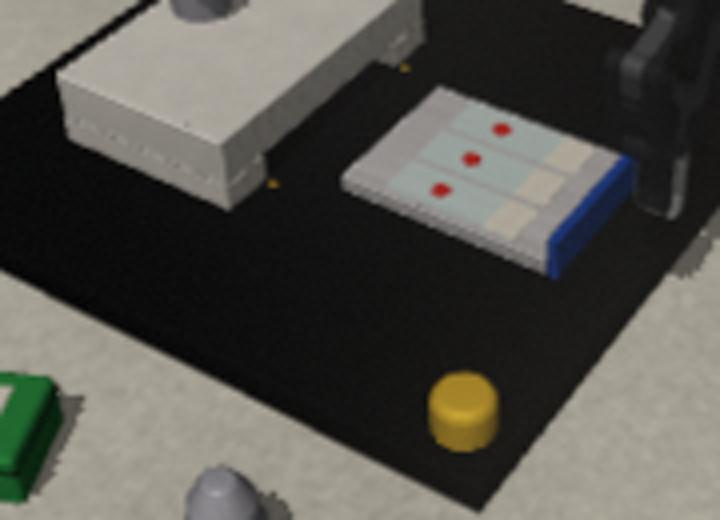

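The carrier is square to the bridge: nose corners at crop (342,180) and (440,88), lip at (550,262)–(635,160), gold marks at (272,184) and (405,68). Numeric check, then down and push.

```bash
python3 - <<'E'
from h import *
c=camera("side");s=scope()
f=lambda x,y,z:T(ray(c,[160+x/4,160+y/4],z),s)[0].round(1)
print("nose L",f(342,179,30),"nose R",f(440,87,30),"lip L bottom back",f(555,277,20),"lip top L",f(550,236,44),"lip top R back",f(633,158,44),"marks",f(272,184,20),f(405,68,20))
E
```

```text
nose L [-43.9  50. ] nose R [-43.1 -41.1] lip L bottom back [-165.3   45.9] lip top L [-161.4   45.4] lip top R back [-167.2  -26.4] marks [-8.3 62.8] [ -9. -57.]
```

>>> apply_moves:
  commands:
    - [[-0.2,0,1,0,-0.2,-0.3,5],[-0.2,0,2,0,-0.2,-0.3,5],[-0.2,0,3,0,-0.2,-0.3,5],[-0.2,0,4,0,-0.2,-0.3,5],[-0.2,0,4.4,0,-0.2,-0.3,5],[-0.2,0,4.6,0,-0.2,-0.3,5],[-0.2,0,4.6,0,-0.2,-0.3,5]]

```text
t: 10.75
ee_pos: [451.6, -7.2, 24.7]
orientation: [-179.9, 0.2, 170.4]
ft_force: [0.2, -0.4, -0.4]
opening: 0.587
gripper_force: 0.0
```

>>> apply_moves:
  commands:
    - [[0,0,0.3,0,0,0,5],[-0.3,0,0.3,0,0,0,5],[-0.6,0,0.3,0,0,0,5],[-1.0,0,0.3,0,0,0,5],[-1.4,0,0.3,0,0,0,5],[-1.8,0,0.3,0,0,0,5],[-2.2,0,0.3,0,0,0,5],[-2.6,0,0.3,0,0,0,5]]

```text
t: 11.42
ee_pos: [478.0, -11.9, 22.3]
orientation: [-179.9, 0.3, 170.4]
ft_force: [-0.7, -0.0, -0.5]
opening: 0.591
gripper_force: 0.3
```

>>> apply_moves:
  commands:
    - [[-0.4,0,0,0,0,0,5],[-0.8,0,0,0,0,0,5],[-1.2,0,0,0,0,0,5],[-1.6,0,0,0,0,0,5],[-2.0,0,0,0,0,0,5],[-2.4,0,0,0,0,0,5],[-2.8,0,0,0,0,0,5],[-3.0,0,0,0,0,0,5]]

```text
t: 12.08
ee_pos: [507.7, -16.8, 22.4]
orientation: [-179.9, 0.3, 170.4]
ft_force: [-1.3, 0.3, -0.4]
opening: 0.59
gripper_force: 0.6
```

```bash
python3 go.py -100 0 21 180; python3 lip.py
```

```text
t 12.0833 scope-frame TCP [-144.6   -1. ] 22.4 ori [-179.9     0.29  170.41] F [-1.3  0.3 -0.4] op 0.59 q [ 25.  31. -37. 121.  31.  38.  47.]
cm [-4.46  0.11  0.16] rot [-0.1  0.3 -0.1]
blue px 61 283 289 209 223
quad px [[289.10809326171875, 217.8648681640625], [282.0434875488281, 226.6956329345703], [284.0, 213.0], [288.0, 209.0]]
left@44 dir deg from y 12.9 ends [-130.4   41.3] [-131.8   47.2]
left@30 dir deg from y 12.9 ends [-122.    27.4] [-123.5   33.5]
right@44 dir deg from y 31.1 ends [-136.9   37.2] [-139.9   42.2]
right@20 dir deg from y 31.1 ends [-122.8   13.3] [-126.    18.5]
```

>>> apply_moves:
  commands:
    - [[-0.5,0,0,0,0,0,5],[-1.0,0,0,0,0,0,5],[-1.5,0,0,0,0,0,5],[-2.0,0,0,0,0,0,5],[-2.5,0,0,0,0,0,5],[-3.0,0,0,0,0,0,5],[-3.5,0,0,0,0,0,5],[-4.0,0,0,0,0,0,5]]

```text
t: 12.8
ee_pos: [547.1, -23.5, 22.6]
orientation: [-179.9, 0.3, 170.4]
ft_force: [-0.9, -0.0, -2.2]
opening: 0.588
gripper_force: 0.4
```

>>> apply_moves:
  commands:
    - [[-0.5,0,0,0,0,0,5],[-1.0,0,0,0,0,0,5],[-1.5,0,0,0,0,0,5],[-2.0,0,0,0,0,0,5],[-2.5,0,0,0,0,0,5],[-3.0,0,0,0,0,0,5],[-3.5,0,0,0,0,0,5],[-4.0,0,0,0,0,0,5]]

```text
t: 13.47
ee_pos: [586.5, -30.2, 22.8]
orientation: [-179.9, 0.3, 170.4]
ft_force: [-2.2, -0.1, -0.9]
opening: 0.584
gripper_force: 0.4
```

```bash
python3 go.py -17 0 22 180
```

```text
t 13.4667 scope-frame TCP [-64.8  -1.2] 22.8 ori [-179.89    0.28  170.42] F [-2.2 -0.1 -0.9] op 0.58 q [ 25.  36. -36. 110.  31.  43.  51.]
cm [-4.78  0.13  0.1 ] rot [-0.1  0.3 -0.1]
```

>>> apply_moves:
  commands:
    - [[-0.5,0,0,0,0,0,5],[-1.0,0,0,0,0,0,5],[-1.5,0,0,0,0,0,5],[-2.0,0,0,0,0,0,5],[-2.5,0,0,0,0,0,5],[-3.0,0,0,0,0,0,5],[-3.4,0,0,0,0,0,5],[-3.6,0,0,0,0,0,5]]

```text
t: 14.13
ee_pos: [622.1, -36.2, 22.9]
orientation: [-179.9, 0.3, 170.4]
ft_force: [-1.3, -0.3, 0.4]
opening: 0.583
gripper_force: 0.8
```

>>> apply_moves:
  commands:
    - [[-0.15,0,0,0,0,0,5],[-0.3,0,0,0,0,0,5],[-0.45,0,0,0,0,0,5],[-0.6,0,0,0,0,0,5],[-0.7,0,0,0,0,0,5],[-0.8,0,0,0,0,0,5],[-0.8,0,0,0,0,0,5]]

```text
t: 14.72
ee_pos: [629.6, -37.4, 23.0]
orientation: [-179.9, 0.3, 170.4]
ft_force: [0.5, 0.1, -0.1]
opening: 0.584
gripper_force: 0.0
```

```bash
python3 go.py -17 0 22 180
```

```text
t 14.7167 scope-frame TCP [-21.1  -1.2] 23.0 ori [-179.89    0.29  170.43] F [ 0.5  0.1 -0.1] op 0.58 q [ 24.  39. -36. 105.  31.  46.  53.]
cm [-0.41  0.13  0.1 ] rot [-0.1  0.3 -0.1]
```

>>> apply_moves:
  commands:
    - [[-0.1,0,0,0,0,0,5],[-0.2,0,0,0,0,0,5],[-0.3,0,0,0,0,0,5],[-0.3,0,0,0,0,0,5]]

```text
t: 15.05
ee_pos: [632.5, -38.0, 23.0]
orientation: [-179.9, 0.3, 170.4]
ft_force: [0.1, -0.8, -0.7]
opening: 0.582
gripper_force: 0.1
```

>>> apply_moves:
  commands:
    - [[-0.05,0,0,0,0,0,5],[-0.1,0,0,0,0,0,5],[-0.15,0,0,0,0,0,5],[-0.15,0,0,0,0,0,5]]

```text
t: 15.38
ee_pos: [633.8, -38.2, 23.0]
orientation: [-179.9, 0.3, 170.4]
ft_force: [-2.1, -0.5, 0.7]
opening: 0.589
gripper_force: 0.8
```

>>> apply_moves:
  commands:
    - [[-0.05,0,0,0,0,0,5],[-0.1,0,0,0,0,0,5],[-0.1,0,0,0,0,0,5]]

```text
t: 15.63
ee_pos: [633.9, -38.1, 23.0]
orientation: [-179.9, 0.2, 170.4]
ft_force: [-8.3, 1.3, 6.1]
opening: 0.588
gripper_force: 4.3
```

>>> apply_moves:
  commands:
    - [[-0.05,0,0,0,0,0,5],[-0.1,0,0,0,0,0,5],[-0.1,0,0,0,0,0,5]]

```text
t: 15.88
ee_pos: [633.9, -38.1, 22.9]
orientation: [-179.8, 0.1, 170.4]
ft_force: [-15.7, 0.8, 12.4]
opening: 0.59
gripper_force: 7.7
```

```bash
python3 go.py -17 0 22 180
```

```text
t 15.8833 scope-frame TCP [-16.6  -1.2] 22.9 ori [-1.7984e+02  9.0000e-02  1.7045e+02] F [-15.7   0.8  12.4] op 0.59 q [ 24.  39. -36. 104.  31.  47.  53.]
cm [0.04 0.12 0.09] rot [-0.2  0.1 -0.1]
```

The push stopped with force rising to 16 N at TCP x = -16.6, exactly where flush should be. Retreat and look.

>>> apply_moves:
  commands:
    - [[0.2,0,0,0,0,0,5],[0.5,0,0,0,0,0,5],[1.5,0,0,0,0,0,5],[4,0,0,0,0,0,5],[7,0,-1,0,0,0,5],[10,0,-5,0,0,0,5],[12,0,-9,0,0,0,5],[14,0,-12,0,0,0,5]]

```text
t: 16.55
ee_pos: [498.2, -14.9, 138.3]
orientation: [-179.9, 0.2, 170.5]
ft_force: [1.1, -1.1, 1.6]
opening: 0.588
gripper_force: 0.0
```

>>> apply_moves:
  commands:
    - [[0,-4,-3,0,0,0,5],[0,-8,-6,0,0,0,5],[0,-12,-8,0,0,0,5],[0,-16,-8,0,0,0,5],[0,-20,-8,0,0,0,5],[0,-24,-8,0,0,0,5],[0,-26,-8,0,0,0,5],[0,-26,-8,0,0,0,5]]

```text
t: 17.22
ee_pos: [453.9, -278.3, 217.7]
orientation: [-179.8, 0.3, 170.0]
ft_force: [-1.4, -0.7, -0.5]
opening: 0.587
gripper_force: 0.0
```

```bash
python3 go.py; python3 - <<'E'
from h import *
a,b=camera("side"),camera("top")
i=cv2.resize(a["pixels"][150:260,160:310],(600,440),interpolation=cv2.INTER_CUBIC)
j=cv2.resize(b["pixels"][140:290,225:415],None,fx=1,fy=1);j=cv2.resize(b["pixels"][145:195,275:389],(800,350),interpolation=cv2.INTER_CUBIC)
cv2.imwrite("pics/end.png",np.vstack([cv2.resize(i,(400,293)),cv2.resize(j,(400,175))])[...,::-1].copy() if 0 else np.vstack([np.pad(cv2.resize(i,(450,330)),((0,0),(0,150),(0,0))),cv2.resize(j,(600,263))])[...,::-1])
E
```

```text
t 17.2167 scope-frame TCP [-154.8 -267.7] 217.7 ori [-179.77    0.26  169.95] F [-1.4 -0.7 -0.5] op 0.59 q [ 59.  16. -40. 109.  12.  59.  93.]
```

View pics/end.png

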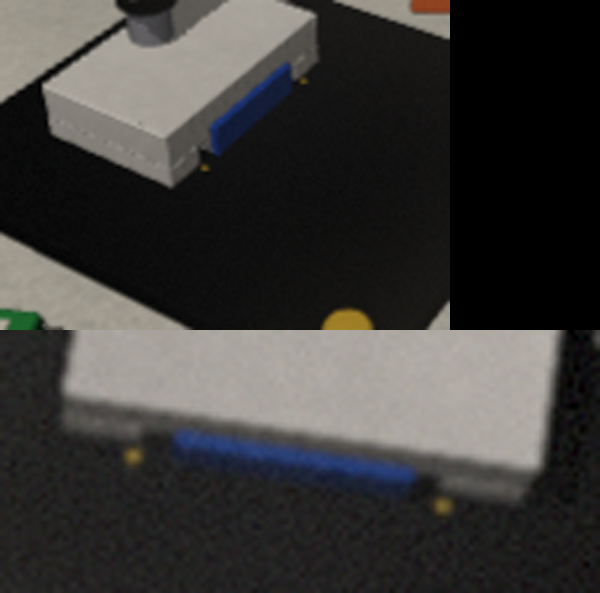

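In both views the blue lip lies flat against the bridge front and parallel to its edge (lower panel (178,432)–(415,470)). It sits centred between the gold marks, and the hand is clear.

```bash
python3 -c "
from bench import order
print(order.finish_job())"
```

```text
the job is handed in; nothing more can be done
None
```

The carrier is pushed home through the gap with its blue lip flush against the bridge. Nothing else was deliberately touched, the hand is clear, and the job was handed in at about 17 s.

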